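# Load a copper link under the spring clip of a drilling jig

## Task

Load the copper link that lies on the drilling jig, ready for its second hole, pushing it flat along the deck with the fingertips and never lifting it: hold the jig's spring clip open by keeping its paddle pressed down with one fingertip while the other fingertip pushes the link in under the raised jaw. Keep the clip held open until the link is fully home against the end stop, then let the clip close on the link and move clear. Leave the other things on the table where they are.

Things in the scene. Friction and masses are not known exactly. Their poses are not given: they have to be found in the camera images.
- jig: Drilling jig screwed to the table: black base 190 mm long (x -150 to +40 mm), 76 mm wide (y -42 to +34), 20 mm high; its flat top is the deck. Origin: at table height under the lane's centre line, below the jaw. +x: the way the link is pushed in; z up. The deck before x = -51 mm is open. The spring clip is hinged along the +y edge (hinge pin along x, at y = +38, z = 21 mm).
- link: Copper link to be loaded: flat bar 60 mm long (x), 30 wide (y), 6 thick, about 95 g, one hole near the end that goes in first (+x). Starts loose on the deck before the lane, roughly in line with it (centre at jig x = -85 to -105 mm). Origin: centre of its underside. Fully home, its front touches the end stop and its origin is at jig x = -14, y = 0, z = 20 mm; the rear 32 mm stick out of the jaw.
- clip (a joint): Spring clip's angle, rad. 0: at rest, jaw down, its upright end blocks the link; 0.11: jaw resting on the link; over 0.14: jaw clear of the link; 0.36: end of travel. Grows as the paddle is pressed down; springs back when let go. Pressing 35 mm out from the hinge pin takes about 5 N to start and 9 to 10 N at 0.25 rad.
- clip_paddle (a point): Middle of the top of the clip's paddle, a bare steel plate beyond the jig's +y edge: jig x -55 to +15, y +40 to +89 mm, 4 mm thick. At rest it rises 0.25 rad outward, this point at jig x -20, y +70, z 31 mm; at 0.25 rad it is level, its top 23 mm above the table: 3 mm above the deck, 3 mm below the link's top. A fingertip can slide along it in x while keeping it down.
- clip_jaw (a point): Middle of the underside of the clip's jaw, a steel block 24 mm long (jig x -12 to +12 mm) and 10 mm wide, on an arm that reaches over the lane from the hinge. At rest at jig x 0, y 0, z 22 mm, 2 mm above the deck; it rises 9 mm at 0.25 rad. The top of the arm is 14 mm above the deck at rest.
- stop_face (a point): Foot of the end stop's face, at jig x = +16, y = 0, z = 20 mm; the steel stop is 34 mm wide, 10 mm high. The lane before it is 34 mm wide between two steel fences (inner faces at jig y = -17 and +17 mm), 5 mm high and 5 mm thick, that begin at x = -36 mm; from there to x = -51 mm they flare out to +-24 mm.
- done_link: Bystander: a finished copper link of the same size with two holes, on the table just beyond the jig. Leave alone.
- tape: Bystander: roll of insulating tape, 66 mm across, 19 mm high, on the table beside the jig on its +y side near the open end.
- driver: Bystander: screwdriver, 190 mm, lying beside the jig on its -y side.
- breaker: Bystander: white circuit breaker lying on its side, 82 x 95 x 18 mm.
- can: Bystander: yellow drink can, 54 mm across, 130 mm high.
- spanner: Bystander: steel spanner, 170 mm, lying flat.
- coupling: Bystander: white conduit coupling standing upright, 28 mm across, 50 mm high.
There are look-alikes about, which are no part of the job. What is shaped like the jig but green is not meant.

How it is judged:
By the outcome, as a careful person would: the job done as asked, in the order asked, and still so for the second after the job is handed in, with the robot touching nothing.
It also fails if it takes over 54 s, if anything falls off the work surface, if the arm or the gripper's body presses on something with over 40 N, if the wrist force passes 120 N, or if a joint passes its speed limit or range.

## Robot

A 6-joint arm with a two-finger parallel gripper is mounted at the origin on the work surface. World frame = base frame: x ahead of the robot, y to its left, z up, the work surface at z = 0. Lengths are in m, angles in rad, forces in N, time in s.
With the tool pointing down it reaches from about 0.375 to 0.9 m from the base axis. Payload 3.1 kg.
Tool frame: the origin (TCP) lies between the finger pads; the fingertips stand 22 mm ahead of it and the grasp point (between the pads) lies 3 mm ahead of it; z points along the fingers, y is the line along which they close (so a half turn about z gives the same grasp; the last joint's range is limited). The gripper opens to 87 mm and grips with 3 to 60 N. Pads are 19 mm wide; open, the fingers measure 117 mm over their backs; the gripper's body (75 mm by 190 mm) begins 51 mm behind the grasp point.
Start: joints at [1.141, 0.527, 1.433, -0, 1.181, -0.178], TCP at [0.156, 0.605, 0.245] pointing down, gripper open.
Joint ranges: [-3.08, 3.08], [-0.75, 2.2], [0.22, 2.44], [-1.43, 4.57], [0, 2.65], [-2.85, 2.85]. Speed limits (rad/s): [2.79, 2.79, 3.14, 3.14, 3.14, 3.14].

## Interface

Orientations are given as a unit quaternion [x, y, z, w].
In Python, from rig import get_obs, camera, get_calibration, hand_in, cut_out gives the robot as it stands.
- The arm moves only by the shell command python3 -m inch 'ROWS' [OPENING] [FORCE]. ROWS is JSON, one flat list of numbers, 6 for each row, row after row: the shift along the tool's x, y, z scaled (see below), then the turn, a rotation vector about the tool's x, y, z scaled (see below). A call has 1 to 20 rows; each row is the pose to reach, as a shift and turn from the pose commanded when the call began, along the tool's axes at that moment; what a row does not reach only later rows make up. The controller multiplies each number of a shift by 0.08 m and each number of a turn by 90 degrees. A row lasts 1/12 s, in which the tool goes at most 41.7 mm and 7.16 degrees, less where a joint would pass 70% of its speed; a pose out of reach is approached as far as the arm can. A call with a number of a shift or a turn outside -1 to 1 is refused whole. A call with a gripper value outside its range is refused whole. OPENING is the finger opening in mm, from 0 to 87, set as the call begins (- or left out, the last holds). The fingers move at their own pace and stop on an object; FORCE is the grip in N (left out, the last holds). Time passes only in rows, so rows that repeat a pose let the fingers close. It gives the time, the measured TCP pose, the force, the opening and the grip force at its end, in the units of the state.
- get_obs(): the state, without advancing time (a new reading comes with each control period).
- camera(name): name is "side" or "top"; returns the picture (384x512x3 uint8, red, green, blue); there is no depth.
- get_calibration(name): a dict with "vertical_fov" (degrees; the focal length in pixels is half the picture's height over the tangent of half this angle, whatever the lens; pixels are square), "cx", "cy" (the principal point, pixels), "T" (4x4, takes a point from camera to world coordinates). Camera axes: x right, y down, z forward; pixel columns grow to the right and rows downward; lengths in m; the calibration is good to about 2 mm. A picture is of the moment at which its call begins. get_calibration takes no time and is no camera call.
- hand_in(): hands the job in; it is judged then, once.
Trained networks look in the newest picture that a camera, given by its name, has taken for a name from the list of things; names that differ only in an ending like _2 or _b are one class to them, and where a whole thing is asked for, a point or a joint stands for the part that bears it (a point fixed in the world has none). Each returns a list of dicts, best first, with "conf" (0 to 1); they miss things now and then, are a little off and sometimes report something else, mostly with a low value. They report only what shows in the picture. A call takes as long as a camera call. They do not tell look-alikes from the thing itself.
- cut_out(camera, thing): "region" (384x512 bool, what is visible of it) and "bbox" ([left, top, right, bottom] in pixels, round what is visible of it).
The state is a dict: "time": time; "q": joint angles; "joint_velocities": joint speeds; "joint_torque": joint torques, N m; "position": TCP position; "tool_rot": TCP orientation; "ft_force": force on the tool from outside, world axes, zero at the start; "moment": the same for the moment, N m; "grip_width": finger opening in m; "grip_force": force on a finger pad.
Only numpy, scipy, OpenCV 4.12 (cv2) and the standard library are available. Lean on these libraries where they do the work, as an engineer would, in place of code of your own. Each camera call takes 0.05 s, during which the arm holds its last target. There are 200 camera calls.

## Working session

There is one attempt and no reset: what is moved stays moved. The work goes in short steps, Python scripts to look and compute and a shell command to move; the robot and the scene stay as the last step left them, time stands still between calls to the robot, and variables do not carry over. Pictures are saved under pics/ and viewed, at most 12 in all, crops included, and the job is handed in when it is done.

```bash
mkdir -p pics; ls; python3 - <<'E'
from rig import *
import cv2,numpy as np
for n in("top","side"):
    im=camera(n); cv2.imwrite(f"pics/{n}0.png",im[:,:,::-1]); c=get_calibration(n); print(n,c)
    for t in("jig","link","clip_paddle"):
        print(t,[(round(d["conf"],2),[int(v) for v in d["bbox"]]) for d in cut_out(n,t)][:4])
o=get_obs();print(o)
E
```

```text
pics
top {'vertical_fov': 44.977548394380165, 'cx': 247.86080730758732, 'cy': 191.15691695340595, 'T': array([[-0.01072756, -0.97581781,  0.21832206,  0.29528956],
       [-0.9999408 ,  0.01007105, -0.00411969,  0.00490614],
       [ 0.00182133, -0.21835333, -0.97586808,  1.23879344],
       [ 0.        ,  0.        ,  0.        ,  1.        ]])}
jig [(0.78, [197, 154, 256, 229]), (0.69, [300, 196, 355, 278])]
link [(0.71, [213, 194, 235, 212])]
clip_paddle [(0.58, [297, 195, 340, 228]), (0.41, [215, 192, 234, 214])]
side {'vertical_fov': 47.110585405595394, 'cx': 254.85921775589188, 'cy': 193.2674569092902, 'T': array([[ 0.98108895, -0.15522196,  0.11563142,  0.39427889],
       [-0.19341726, -0.76347554,  0.61619385, -0.82662827],
       [-0.00736505, -0.62690608, -0.77906002,  1.08921729],
       [ 0.        ,  0.        ,  0.        ,  1.        ]])}
jig [(0.66, [194, 237, 267, 291]), (0.62, [225, 161, 288, 201])]
link [(0.48, [238, 177, 257, 187])]
clip_paddle [(0.96, [239, 233, 266, 269]), (0.56, [260, 164, 285, 186])]
{'time': 0.4, 'q': array([ 1.14051029e+00,  5.27628229e-01,  1.43288154e+00,  2.09045262e-05,
        1.18136552e+00, -1.78517516e-01]), 'joint_velocities': array([ 0.00018074, -0.00116873, -0.0017206 ,  0.00151524, -0.00255798,
        0.00173187]), 'joint_torque': array([-1.53879914e-04, -4.39503586e+01, -1.76657099e+01,  6.33025076e-02,
        5.30073442e-02, -7.14961197e-05]), 'position': array([0.1556275 , 0.60519864, 0.24441163]), 'tool_rot': array([ 1.25555984e-01,  9.92086526e-01, -1.31920163e-04, -5.15798445e-05]), 'ft_force': array([-0.48567744, -0.27702725, -0.79433007]), 'moment': array([0.02213492, 0.01209714, 0.02313383]), 'grip_force': 0.0, 'grip_width': 0.08707268617023958}
```

```bash
python3 - <<'E'
import cv2,numpy as np
t=cv2.imread("pics/top0.png");s=cv2.imread("pics/side0.png")
cv2.imwrite("pics/a.png",np.vstack([cv2.resize(t[140:290,180:380],(800,600),interpolation=2)]))
cv2.imwrite("pics/b.png",cv2.resize(s[150:300,160:360],(800,600),interpolation=2))
E
```

```text
(no output)
```

View pics/a.png

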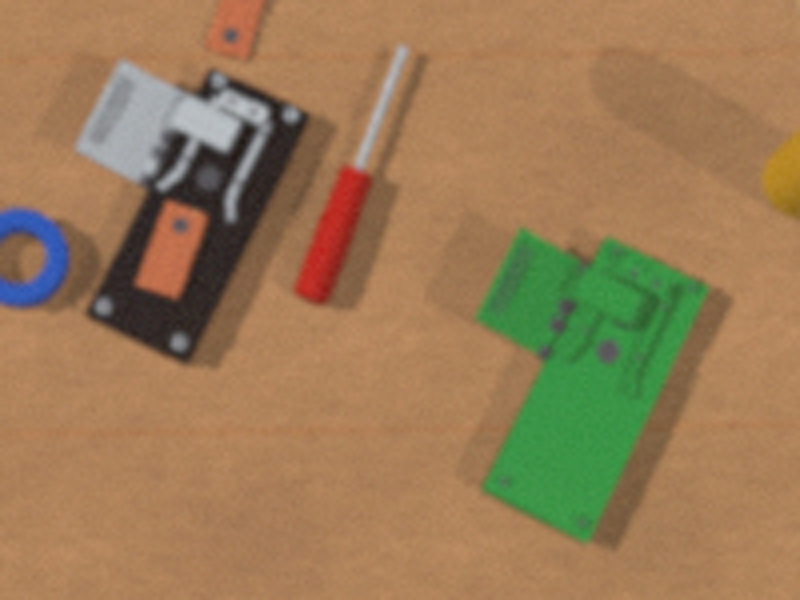

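View pics/b.png

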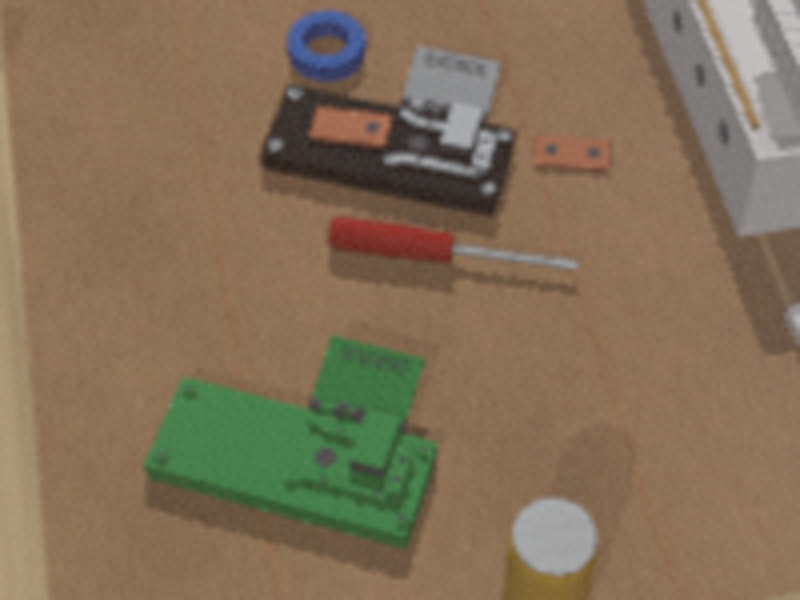

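The jig candidates are the black one (top px ~(230,193), side px ~(258,187)) and the green one (top px ~(328,237), side px ~(232,260)). The black one fits, because it carries the copper link (top px (223,203)) and the text rules out green. These enlarged crops confirm it. I'll fit its pose from points in both views.

```bash
cat > h.py <<'E'
import numpy as np,cv2
from rig import *
def proj(n,P):
    c=get_calibration(n);f=192/np.tan(np.radians(c["vertical_fov"]/2));T=np.linalg.inv(c["T"])
    p=np.atleast_2d(P)@T[:3,:3].T+T[:3,3]
    return p[:,:2]/p[:,2:]*f+[c["cx"],c["cy"]]
def jw(p,P):
    a=p[2];R=np.array([[np.cos(a),-np.sin(a),0],[np.sin(a),np.cos(a),0],[0,0,1]])
    return np.atleast_2d(P)@R.T+[p[0],p[1],p[3] if len(p)>3 else 0]
E
cat > fit.py <<'E'
from h import *
from scipy.optimize import least_squares
K=np.array([[-150,34,20],[40,34,20],[40,-42,20],[-150,-42,20]])/1e3
o=np.array([0,.038,.021])
pc=np.array([[-.055,.089,.0355],[.015,.089,.0355]])
K=np.vstack([K,pc])
top=np.array([[88,312],[207,72],[308,112],[188,352],[76,150],[122,60]])/4+[180,140]
side=np.array([[290,87],[515,128],[497,190],[263,158],[417,47],[500,62]])/4+[160,150]
top-=.5*.75;side-=.5*.75
def r(p):return np.r_[(proj("top",jw(p,K))-top).ravel(),(proj("side",jw(p,K))-side).ravel()]
s=least_squares(r,[.5,.1,-.4,0],loss="soft_l1")
print(s.x,np.degrees(s.x[2]));print(r(s.x).reshape(-1,2).round(1))
np.save("jig.npy",s.x)
# refine on dark hull and link masks
def link(v):
    return
for n in("top","side"):
    im=cv2.imread(f"pics/{n}0.png").astype(int);b,g,rr=im[...,0],im[...,1],im[...,2]
    hull=cv2.convexHull(proj(n,jw(s.x,K[:4]-[0,0,.0])).astype(np.float32))
    m=np.zeros(im.shape[:2],np.uint8);cv2.fillPoly(m,[hull.astype(int)],1)
    cu=((rr-b>60)&(m>0)).astype(np.uint8);k,l,st,ce=cv2.connectedComponentsWithStats(cu)
    i=1+np.argmax(st[1:,4]);print(n,"link",ce[i],st[i]); ys,xs=np.where(l==i);print(cv2.minAreaRect(np.c_[xs,ys].astype(np.float32)))
    # ray at z=.026
    c=get_calibration(n);f=192/np.tan(np.radians(c["vertical_fov"]/2));d=c["T"][:3,:3]@np.array([(ce[i][0]-c["cx"])/f,(ce[i][1]-c["cy"])/f,1]);o=c["T"][:3,3]
    P=o+d*(.026-o[2])/d[2];a=s.x[2];R=np.array([[np.cos(a),np.sin(a)],[-np.sin(a),np.cos(a)]]);print("world",P,"jig",R@(P[:2]-s.x[:2]))
    # link heading from long axis
    big=cv2.imread(f"pics/{n}0.png")
    for q in proj(n,jw(s.x,K)):pass
    cv2.polylines(big,[(proj(n,jw(s.x,K[:4]))*16).astype(int).astype(np.int32)],True,(0,255,255),1,shift=4)
    F=np.array([[-51,24,25],[-36,17,25],[16,17,25],[16,-17,25],[-36,-17,25],[-51,-24,25]])/1e3
    cv2.polylines(big,[(proj(n,jw(s.x,F))*16).astype(np.int32)],False,(255,0,255),1,shift=4)
    cr=big[145:235,185:275] if n=="top" else big[150:210,215:315]
    cv2.imwrite(f"pics/f_{n}.png",cv2.resize(cr,None,fx=5,fy=5,interpolation=2))
a=cv2.imread("pics/f_top.png");b=cv2.imread("pics/f_side.png");a=cv2.resize(a,(400,400));b=cv2.resize(b,(400,240))
cv2.imwrite("pics/f.png",np.hstack([a,cv2.copyMakeBorder(b,0,160,0,0,0)]))
E
python3 fit.py
```

```text
[ 0.61701395  0.02949123 -0.44371237 -0.00115544] -25.422846386280003
[[-0.4  0.4]
 [ 0.3 -1.7]
 [ 0.3 -0.5]
 [ 0.4  2.4]
 [-0.8 -0.3]
 [-0.9 -0.5]
 [-0.7  0. ]
 [ 0.4  0.5]
 [-0.   3.3]
 [-0.7 -0.2]
 [-0.  -0.1]
 [ 0.2 -0.1]]
top link [222.44150943 202.22641509] [214 190  18  25 265]
((222.6500244140625, 202.0500030517578), (12.016654014587402, 23.084627151489258), 18.43494987487793)
world [0.53708636 0.06785317 0.026     ] jig [-0.08865633  0.0003346 ]
side link [246.7890625 181.09375  ] [238 177  20   9 128]
((247.44058227539062, 181.0940704345703), (19.005210876464844, 7.2637715339660645), 5.710593223571777)
world [0.53659699 0.06801166 0.026     ] jig [-0.08916635  0.00026765]
```

View pics/f.png

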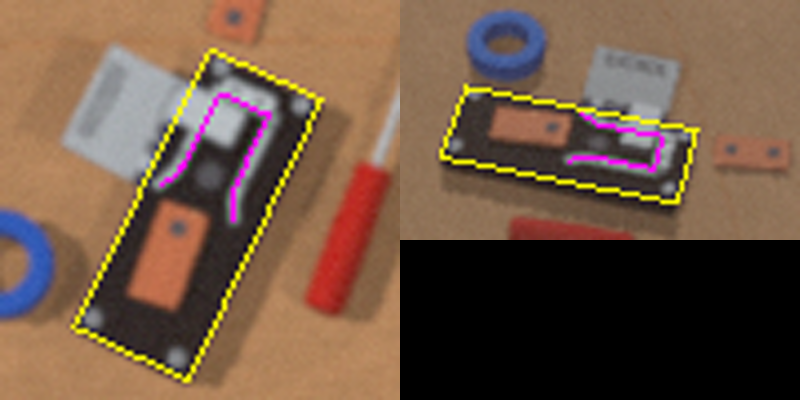

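The fit sits on the deck outline and the fences in both views: jig at (0.617, 0.029), yaw -25.4°. The link is at jig (-89, 0), turned about +7°. I'll check the wider scene for obstacles before moving.

```bash
python3 - <<'E'
from h import *
p=np.load("jig.npy");p[3]=0
for P in([-.1365,0,.1],[-.0875,0,0],[-.12,0,0]):print(P,jw(p,[P])[0].round(4))
o=get_obs();from scipy.spatial.transform import Rotation as R
print(o["position"],R.from_quat(o["tool_rot"]).as_matrix().round(3).tolist())
d=R.from_quat(o["tool_rot"]).as_matrix().T@(jw(p,[[-.1365,0,.1]])[0]-o["position"]);print("tool shift/0.08",d/.08)
E
```

```text
[-0.1365, 0, 0.1] [0.4937 0.0881 0.1   ]
[-0.0875, 0, 0] [0.538  0.0671 0.    ]
[-0.12, 0, 0] [0.5086 0.081  0.    ]
[0.1556275  0.60519864 0.24441163] [[-0.968, 0.249, -0.0], [0.249, 0.968, -0.0], [0.0, -0.0, -1.0]]
tool shift/0.08 [-5.70348936 -5.20668716  1.80618097]
```

View pics/top0.png

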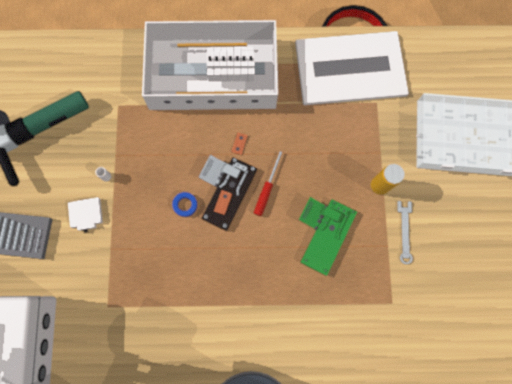

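The surroundings are clear around the jig, px (230,193). The tall box is beyond it at (210,65) and the grey device at (20,340) is near the start. I'll rise first, then travel.

```bash
M="python3 -m inch"
python3 -m inch '[0,0,-0.5,0,0,0, 0,0,-1,0,0,0, 0,0,-1,0,0,0]' 0
python3 -m inch '[-0.4,-0.37,0,0,0,0, -0.95,-0.87,0,0,0,0, -0.95,-0.87,0,0,0,0]'
python3 -m inch '[-0.35,-0.3,0,0,0,0, -0.7,-0.6,0,0,0,0, -0.95,-0.87,0,0,0,0]'
python3 -m inch '[-0.35,-0.3,0,0,0,0, -0.7,-0.6,0,0,0,0, -0.95,-0.87,0,0,0,0]'
python3 -m inch '[-0.35,-0.3,0,0,0,0, -0.7,-0.6,0,0,0,0, -0.95,-0.87,0,0,0,0]'
python3 -m inch '[-0.35,-0.3,0,0,0,0, -0.7,-0.6,0,0,0,0, -0.95,-0.87,0,0,0,0]'
python3 -m inch '[-0.35,-0.3,0.3,0,0,0, -0.7,-0.6,0.6,0,0,0.06, -0.95,-0.87,1,0,0,0.12, -0.95,-0.87,1,0,0,0.122, -0.95,-0.87,1,0,0,0.122]'
```

```text
time: 0.65
position: [0.1573, 0.6093, 0.3331]
tool_rot: [0.126, 0.992, 0.008, 0.002]
ft_force: [0.1, 1.4, 0.8]
grip_width: 0.0741
grip_force: 0.0
time: 0.9
position: [0.2131, 0.5159, 0.3247]
tool_rot: [0.126, 0.992, -0.001, 0.001]
ft_force: [0.2, 0.4, 0.3]
grip_width: 0.055
grip_force: 0.0
time: 1.15
position: [0.2696, 0.431, 0.3247]
tool_rot: [0.126, 0.992, 0.0, 0.001]
ft_force: [0.2, 0.1, 0.8]
grip_width: 0.0352
grip_force: 0.0
time: 1.4
position: [0.326, 0.3446, 0.3248]
tool_rot: [0.126, 0.992, 0.0, 0.001]
ft_force: [-0.1, 0.6, 1.0]
grip_width: 0.0152
grip_force: 0.0
time: 1.65
position: [0.3825, 0.2581, 0.3249]
tool_rot: [0.126, 0.992, 0.0, 0.001]
ft_force: [0.4, 0.3, -0.8]
grip_width: 0.0017
grip_force: 0.0
time: 1.9
position: [0.4389, 0.1716, 0.3249]
tool_rot: [0.126, 0.992, 0.0, 0.001]
ft_force: [-0.3, 0.6, -0.2]
grip_width: 0.0
grip_force: 0.0
time: 2.32
position: [0.4928, 0.0857, 0.2425]
tool_rot: [0.221, 0.975, -0.0, -0.002]
ft_force: [-0.6, 0.1, 0.5]
grip_width: 0.0005
grip_force: 0.0
```

```bash
cat > st.py <<'E'
from h import *
from scipy.spatial.transform import Rotation as R
p=np.load("jig.npy");a=p[2];o=get_obs();P=o["position"]
d=P[:2]-p[:2];c,s=np.cos(a),np.sin(a)
m=R.from_quat(o["tool_rot"]).as_matrix()
print("jig mm",(1e3*np.array([c*d[0]+s*d[1],-s*d[0]+c*d[1],P[2]])).round(1),"toolY yaw rel jig y",round(np.degrees(np.arctan2(m[1,1],m[0,1])-a)-90,1),"tz",m[:,2].round(3),"F",o["ft_force"].round(1),"t",o["time"])
E
python3 st.py; python3 -m inch '[0,0,0.3,0,0,0, 0,0,0.7,0,0,0, 0,0,1,0,0,0, 0,0,1,0,0,0]';python3 -m inch '[0,0,0.3,0,0,0, 0,0,0.6,0,0,0, 0,0,0.75,0,0,0, 0,0,0.75,0,0,0, 0,0,0.75,0,0,0]';python3 st.py
```

```text
jig mm [-136.3   -2.6  242.5] toolY yaw rel jig y -0.1 tz [-0.005  0.    -1.   ] F [-0.6  0.1  0.5] t 2.3167
time: 2.65
position: [0.4901, 0.0886, 0.1621]
tool_rot: [0.219, 0.976, -0.0, -0.004]
ft_force: [-0.2, -0.2, -0.5]
grip_width: 0.0001
grip_force: 0.0
time: 3.07
position: [0.4939, 0.088, 0.1059]
tool_rot: [0.219, 0.976, 0.0, 0.001]
ft_force: [0.1, -0.2, -0.4]
grip_width: 0.0007
grip_force: 0.0
jig mm [-136.3    0.   105.9] toolY yaw rel jig y 0.1 tz [ 0.002  0.    -1.   ] F [ 0.1 -0.2 -0.4] t 3.0667
```

```bash
python3 -m inch '[0.02,0,0.3,0,0,0, 0.02,0,0.5,0,0,0, 0.02,0,0.65,0,0,0, 0.02,0,0.75,0,0,0, 0.02,0,0.75,0,0,0, 0.02,0,0.75,0,0,0, 0.02,0,0.75,0,0,0]';python3 st.py; python3 - <<'E'
from h import *
ims=[]
for n in("top","side"):
    im=camera(n);q=proj(n,jw(np.load("jig.npy"),[[-.1,0,.02]]))[0].astype(int);ims.append(cv2.resize(im[q[1]-40:q[1]+40,q[0]-40:q[0]+40,::-1],(400,400),interpolation=2))
cv2.imwrite("pics/d.png",np.hstack(ims))
E
```

```text
time: 3.65
position: [0.4928, 0.088, 0.0458]
tool_rot: [0.22, 0.976, 0.0, 0.001]
ft_force: [-0.6, 0.1, 1.1]
grip_width: 0.0003
grip_force: 0.0
jig mm [-137.4   -0.5   45.8] toolY yaw rel jig y 0.0 tz [ 0.002 -0.    -1.   ] F [-0.6  0.1  1.1] t 3.65
```

View pics/d.png

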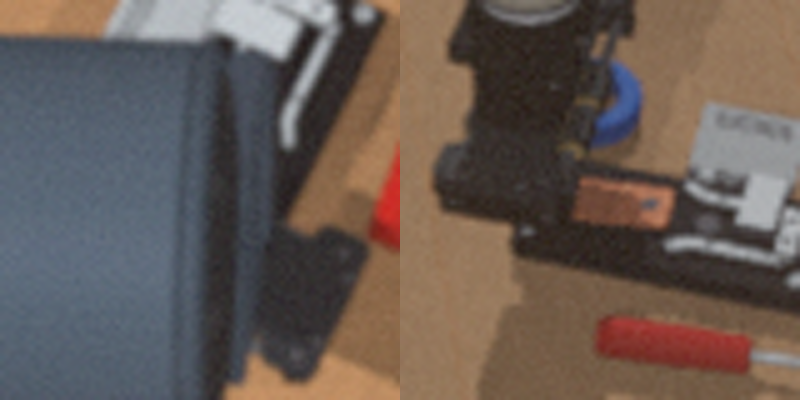

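The side view shows the closed fingertips just behind the link, at crop px (572,195), and the link untouched. Next is the pre-push toward the lane, stopping short of the jaw.

```bash
python3 -m inch '[-0.05,0,0,0,0,0, -0.1,0,0.01,0,0,0, -0.14,0,0.01,0,0,0, -0.18,0,0.01,0,0,0, -0.22,0,0.01,0,0,0, -0.26,0,0.01,0,0,0, -0.3,0,0.01,0,0,0, -0.34,0,0.01,0,0,0, -0.38,0,0.01,0,0,0, -0.42,0,0.01,0,0,0, -0.46,0,0.01,0,0,0, -0.5,0,0.01,0,0,0, -0.54,0,0.01,0,0,0, -0.57,0,0.01,0,0,0, -0.59,0,0.01,0,0,0, -0.6,0,0.01,0,0,0, -0.6,0,0.01,0,0,0, -0.6,0,0.01,0,0,0]';python3 st.py; cat > look.py <<'E'
import sys
from h import *
p=np.load("jig.npy");im=camera("side")[:,:,::-1].copy()
q=proj("side",jw(p,[[-.04,0.01,.02]]))[0].astype(int)
x0,y0=q[0]-50,q[1]-38
cr=cv2.resize(im[y0:y0+75,x0:x0+100],(800,600),interpolation=2)
cv2.imwrite(sys.argv[1],cr);print(x0,y0)
# copper mask on deck
hull=proj("side",jw(p,np.array([[-150,34,20],[40,34,20],[40,-42,20],[-150,-42,20]])/1e3))
m=np.zeros(im.shape[:2],np.uint8);cv2.fillPoly(m,[hull.astype(np.int32)],1)
I=im.astype(int);cu=((I[...,2]-I[...,0]>50)&(m>0)).astype(np.uint8)
k,l,st,ce=cv2.connectedComponentsWithStats(cu);i=1+np.argmax(st[1:,4]);ys,xs=np.where(l==i)
c=get_calibration("side");f=192/np.tan(np.radians(c["vertical_fov"]/2))
d=np.c_[(xs-c["cx"])/f,(ys-c["cy"])/f,np.ones(len(xs))]@c["T"][:3,:3].T;o=c["T"][:3,3]
P=o+d*((.026-o[2])/d[:,2])[:,None];a=p[2]
J=(P[:,:2]-p[:2])@np.array([[np.cos(a),-np.sin(a)],[np.sin(a),np.cos(a)]])*1e3
print("link mask jig x",np.percentile(J[:,0],[1,50,99]).round(1),"y",np.percentile(J[:,1],[1,50,99]).round(1),len(xs))
E
python3 look.py pics/e.png
```

```text
time: 5.25
position: [0.5353, 0.0673, 0.0438]
tool_rot: [0.22, 0.976, -0.0, 0.0]
ft_force: [0.5, -0.2, -0.2]
grip_width: 0.0009
grip_force: 0.0
jig mm [-90.   -0.9  43.8] toolY yaw rel jig y 0.0 tz [ 0. -0. -1.] F [ 0.5 -0.2 -0.2] t 5.25
212 145
link mask jig x [-71.2 -47.7 -19.1] y [-15.3  -0.6  12.2] 101
```

View pics/e.png

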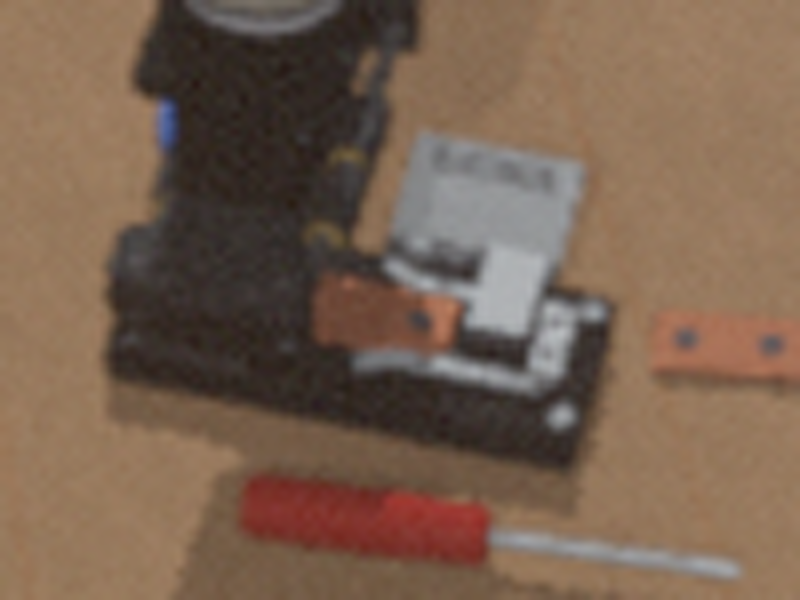

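The link (crop px 315–460, 275–355) now sits straight in the lane mouth, with its front just short of the jaw. I'll retreat, raise, open to 73 mm and yaw 35°, so that one tip is over the paddle and the other behind the link.

```bash
python3 -m inch '[0.1,0,0,0,0,0, 0.1,0,0,0,0,0, 0.1,0,-0.25,0,0,0, 0.1,0,-0.5,0,0,0, 0.1,0,-0.5,0,0,0]'
python3 -m inch '[0,0,0,0,0,0.07, 0,0.1,0,0,0,0.14, -0.1,0.2,0,0,0,0.21, -0.2,0.3,0,0,0,0.28, -0.3,0.4,0,0,0,0.35, -0.33,0.45,0,0,0,0.389, -0.33,0.45,0,0,0,0.389, -0.33,0.45,0,0,0,0.389, -0.33,0.45,0,0,0,0.389, -0.33,0.45,0,0,0,0.389, -0.33,0.45,0,0,0,0.389, -0.33,0.45,0,0,0,0.389, -0.33,0.45,0,0,0,0.389]' 73; python3 st.py; python3 look.py pics/g.png
```

```text
time: 5.72
position: [0.5294, 0.0709, 0.0864]
tool_rot: [0.22, 0.976, 0.0, 0.003]
ft_force: [-0.1, -0.4, 0.2]
grip_width: 0.0006
grip_force: 0.0
time: 6.8
position: [0.5671, 0.0918, 0.0838]
tool_rot: [0.503, 0.864, -0.0, -0.0]
ft_force: [0.1, 0.1, 0.4]
grip_width: 0.0717
grip_force: 0.0
jig mm [-71.9  34.9  83.8] toolY yaw rel jig y -35.0 tz [-0. -0. -1.] F [0.1 0.1 0.4] t 6.8
212 145
link mask jig x [-79.  -54.8 -20.5] y [-18.3  -1.2  14.6] 130
```

View pics/g.png

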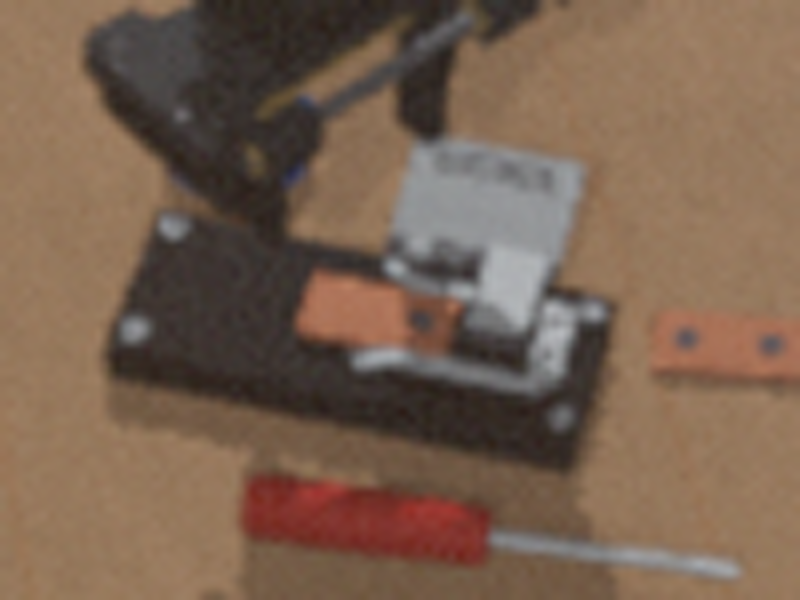

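The link's rear edge is at about x = -80 and the fingertips hang above the paddle and behind the link. Now I press down.

```bash
python3 -m inch '[0,0,0.15,0,0,0, 0,0,0.25,0,0,0, 0,0,0.31,0,0,0, 0,0,0.35,0,0,0, 0,0,0.39,0,0,0, 0,0,0.42,0,0,0, 0,0,0.45,0,0,0, 0,0,0.48,0,0,0, 0,0,0.485,0,0,0, 0,0,0.485,0,0,0, 0,0,0.485,0,0,0]'; python3 st.py; python3 look.py pics/i.png
```

```text
time: 7.77
position: [0.5672, 0.0932, 0.0462]
tool_rot: [0.503, 0.864, 0.001, -0.0]
ft_force: [-2.6, 4.4, 9.8]
grip_width: 0.0728
grip_force: 5.0
jig mm [-72.3  36.1  46.2] toolY yaw rel jig y -35.0 tz [ 0.001  0.001 -1.   ] F [-2.6  4.4  9.8] t 7.7667
212 145
link mask jig x [-79.1 -56.8 -21.6] y [-18.4  -2.1  14.1] 123
```

View pics/i.png

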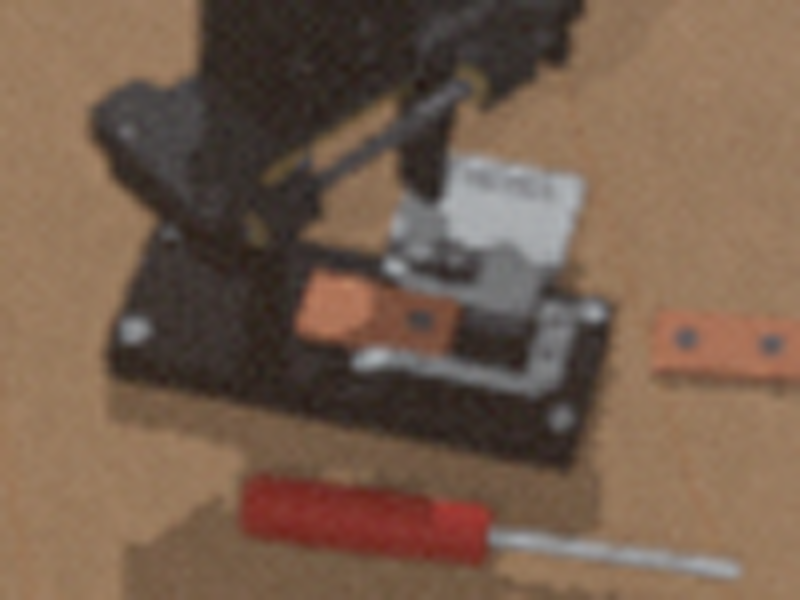

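The paddle is down with about 10 N and the jaw is raised (crop px (505,275)), so the link's path is free. I'll push along jig +x, which is tool (-0.819, 0.574), and watch the force.

```bash
python3 -m inch '[0,0,0.02,0,0,0, -0.03,0.021,0.02,0,0,0, -0.06,0.042,0.02,0,0,0, -0.09,0.063,0.02,0,0,0, -0.12,0.084,0.02,0,0,0, -0.15,0.105,0.02,0,0,0, -0.18,0.126,0.02,0,0,0, -0.21,0.147,0.02,0,0,0, -0.24,0.168,0.02,0,0,0, -0.27,0.189,0.02,0,0,0, -0.3,0.21,0.02,0,0,0, -0.32,0.224,0.02,0,0,0, -0.32,0.224,0.02,0,0,0, -0.32,0.224,0.02,0,0,0]'; python3 st.py; python3 look.py pics/j.png
```

```text
time: 8.98
position: [0.5916, 0.0801, 0.0444]
tool_rot: [0.503, 0.864, -0.001, -0.004]
ft_force: [-8.8, 4.3, 14.3]
grip_width: 0.073
grip_force: 7.3
jig mm [-44.7  34.8  44.4] toolY yaw rel jig y -34.9 tz [-0.008  0.002 -1.   ] F [-8.8  4.3 14.3] t 8.9833
212 145
link mask jig x [-58.9 -36.6  -1.1] y [-16.2  -2.7  13.9] 111
```

View pics/j.png

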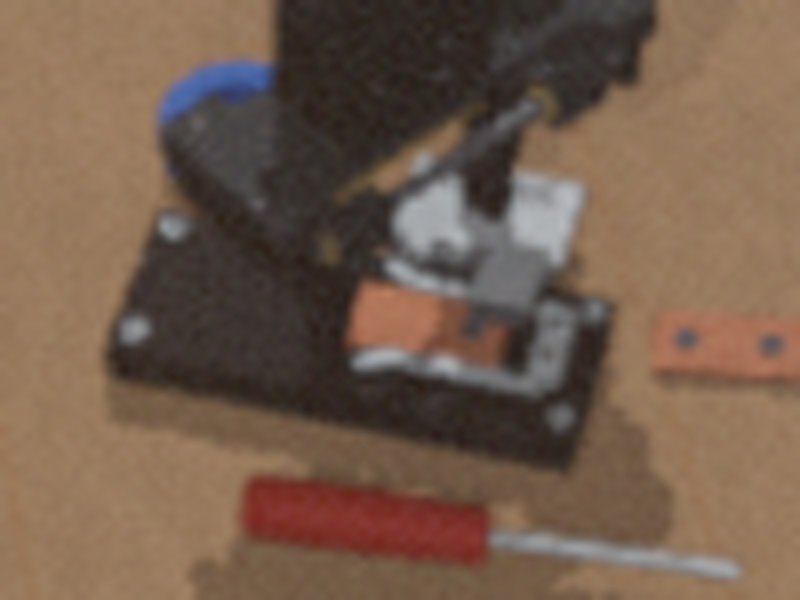

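The link is under the jaw with about 16 mm left to go. I'll continue gently.

```bash
python3 -m inch '[-0.03,0.021,0,0,0,0, -0.06,0.042,0,0,0,0, -0.09,0.063,0,0,0,0, -0.11,0.077,0,0,0,0, -0.13,0.091,0,0,0,0, -0.14,0.098,0,0,0,0, -0.14,0.098,0,0,0,0]'; python3 st.py;python3 -m inch '[-0.01,0.007,0,0,0,0, -0.02,0.014,0,0,0,0, -0.02,0.014,0,0,0,0]'; python3 st.py;python3 look.py pics/k.png
```

```text
time: 9.62
position: [0.6034, 0.0746, 0.0443]
tool_rot: [0.503, 0.864, -0.001, -0.005]
ft_force: [-9.5, 4.4, 14.3]
grip_width: 0.0731
grip_force: 7.8
jig mm [-31.7  34.9  44.3] toolY yaw rel jig y -35.0 tz [-0.009  0.003 -1.   ] F [-9.5  4.4 14.3] t 9.6167
time: 9.87
position: [0.6036, 0.0745, 0.0441]
tool_rot: [0.503, 0.864, -0.002, -0.006]
ft_force: [-11.5, 6.0, 14.9]
grip_width: 0.0729
grip_force: 8.5
jig mm [-31.4  34.9  44.1] toolY yaw rel jig y -35.0 tz [-0.013  0.004 -1.   ] F [-11.5   6.   14.9] t 9.8667
212 145
link mask jig x [-45.6 -23.5  10.7] y [-14.4  -3.3  13. ] 101
```

```bash
python3 -m inch '[-0.015,0.01,0,0,0,0, -0.03,0.021,0,0,0,0, -0.03,0.021,0,0,0,0]'; python3 st.py;python3 -m inch '[-0.015,0.01,0,0,0,0, -0.03,0.021,0,0,0,0, -0.03,0.021,0,0,0,0]'; python3 st.py;python3 look.py pics/l.png
```

```text
time: 10.17
position: [0.6042, 0.0741, 0.0439]
tool_rot: [0.503, 0.864, -0.002, -0.009]
ft_force: [-13.8, 8.5, 18.4]
grip_width: 0.0728
grip_force: 10.6
jig mm [-30.7  34.8  43.9] toolY yaw rel jig y -35.0 tz [-0.017  0.005 -1.   ] F [-13.8   8.5  18.4] t 10.1667
time: 10.42
position: [0.6047, 0.0739, 0.0437]
tool_rot: [0.504, 0.864, -0.003, -0.011]
ft_force: [-16.9, 10.7, 20.0]
grip_width: 0.0732
grip_force: 12.5
jig mm [-30.2  34.8  43.7] toolY yaw rel jig y -35.1 tz [-0.022  0.007 -1.   ] F [-16.9  10.7  20. ] t 10.4167
212 145
link mask jig x [-45.6 -23.5  10.7] y [-14.2  -3.1  13. ] 101
```

View pics/l.png

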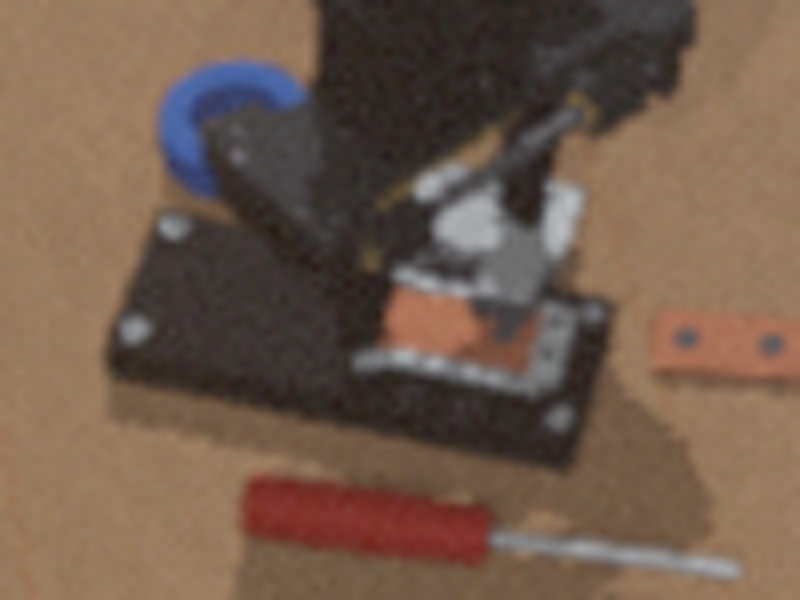

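The link's front meets the end stop (crop px (540,350)). The force climbs while the link stays put, so it is home. I'll back the pusher off with the paddle still down, then lift slowly.

```bash
python3 -m inch '[0.03,-0.021,0,0,0,0, 0.06,-0.042,0,0,0,0, 0.09,-0.063,0,0,0,0, 0.12,-0.084,0,0,0,0, 0.15,-0.105,0,0,0,0, 0.15,-0.105,0,0,0,0]'; python3 st.py; python3 look.py pics/m.png
python3 -m inch '[0,0,-0.03,0,0,0, 0,0,-0.06,0,0,0, 0,0,-0.09,0,0,0, 0,0,-0.12,0,0,0, 0,0,-0.15,0,0,0, 0,0,-0.18,0,0,0, 0,0,-0.22,0,0,0, 0,0,-0.3,0,0,0, 0,0,-0.5,0,0,0, 0,0,-0.8,0,0,0, 0,0,-1,0,0,0, 0,0,-1,0,0,0]'
python3 -m inch '[0.2,-0.2,-0.3,0,0,0, 0.5,-0.5,-0.6,0,0,0, 0.8,-0.5,-1,0,0,0, 0.9,-0.5,-1,0,0,0, 0.9,-0.5,-1,0,0,0, 0.9,-0.5,-1,0,0,0]'; python3 st.py; python3 look.py pics/n.png
python3 - <<'E'
import cv2,numpy as np
from h import *
p=np.load("jig.npy");im=camera("top")[:,:,::-1];q=proj("top",jw(p,[[-.04,0,.02]]))[0].astype(int)
t=cv2.resize(im[q[1]-50:q[1]+50,q[0]-50:q[0]+50],(400,400),interpolation=2)
cv2.imwrite("pics/o.png",np.hstack([t,cv2.resize(cv2.imread("pics/n.png")[50:500,150:600],(400,400))]))
E
```

```text
time: 10.97
position: [0.6035, 0.0746, 0.0455]
tool_rot: [0.504, 0.864, 0.001, 0.003]
ft_force: [-1.0, -3.6, 9.3]
grip_width: 0.0728
grip_force: 6.5
jig mm [-31.5  35.   45.5] toolY yaw rel jig y -35.0 tz [ 0.005 -0.001 -1.   ] F [-1.  -3.6  9.3] t 10.9667
212 145
link mask jig x [-45.7 -24.5   9.9] y [-13.8  -3.3  13. ] 95
time: 12.02
position: [0.6041, 0.0757, 0.1271]
tool_rot: [0.503, 0.864, 0.002, 0.003]
ft_force: [-0.3, 0.4, 0.6]
grip_width: 0.0731
grip_force: 0.0
time: 12.52
position: [0.5312, 0.1187, 0.203]
tool_rot: [0.503, 0.865, -0.0, 0.0]
ft_force: [-0.6, -0.3, -0.6]
grip_width: 0.073
grip_force: 0.0
jig mm [-115.8   43.7  203. ] toolY yaw rel jig y -34.9 tz [ 0. -0. -1.] F [-0.6 -0.3 -0.6] t 12.5167
212 145
link mask jig x [-46.6 -27.4   7.8] y [-14.4  -4.3  12.8] 88
```

View pics/o.png

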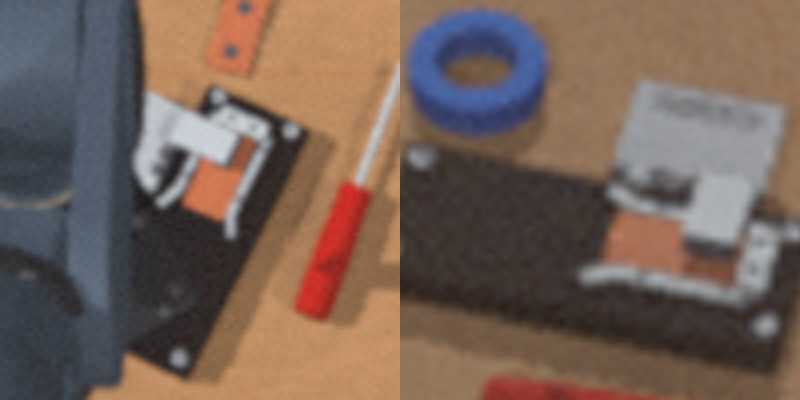

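The clip is closed on the link and the link is in the lane. I'll compare its edges before and after release to check it didn't creep back.

```bash
python3 - <<'E'
from h import *
p=np.load("jig.npy");p[3]=0
for n in "jlmn":
    im=cv2.imread(f"pics/{n}.png").astype(np.float32)
    for lo,hi,nm in((-60,-30,"rear"),(5,25,"front")):
        xs=np.arange(lo,hi,.5);v=0
        for y in(-13,-11,-9,-7):
            q=(proj("side",jw(p,np.c_[xs,xs*0+y,xs*0+26]/1e3))-[212,145])*8+3.5
            s=cv2.remap(im,q[:,0].astype(np.float32)[None],q[:,1].astype(np.float32)[None],1)[0];v=v+(s[:,2]-s[:,0])/4
        k=4;print(n,nm,dict(zip(xs[::k],v[::k].astype(int))))
E
```

```text
j rear {np.float64(-60.0): np.int64(35), np.float64(-58.0): np.int64(62), np.float64(-56.0): np.int64(80), np.float64(-54.0): np.int64(84), np.float64(-52.0): np.int64(85), np.float64(-50.0): np.int64(84), np.float64(-48.0): np.int64(84), np.float64(-46.0): np.int64(85), np.float64(-44.0): np.int64(83), np.float64(-42.0): np.int64(82), np.float64(-40.0): np.int64(81), np.float64(-38.0): np.int64(81), np.float64(-36.0): np.int64(82), np.float64(-34.0): np.int64(82), np.float64(-32.0): np.int64(81)}
j front {np.float64(5.0): np.int64(16), np.float64(7.0): np.int64(12), np.float64(9.0): np.int64(12), np.float64(11.0): np.int64(11), np.float64(13.0): np.int64(4), np.float64(15.0): np.int64(-1), np.float64(17.0): np.int64(-1), np.float64(19.0): np.int64(-1), np.float64(21.0): np.int64(0), np.float64(23.0): np.int64(0)}
l rear {np.float64(-60.0): np.int64(14), np.float64(-58.0): np.int64(15), np.float64(-56.0): np.int64(14), np.float64(-54.0): np.int64(12), np.float64(-52.0): np.int64(11), np.float64(-50.0): np.int64(14), np.float64(-48.0): np.int64(22), np.float64(-46.0): np.int64(41), np
[... 1507 characters left out ...]
np.int64(11), np.float64(-52.0): np.int64(9), np.float64(-50.0): np.int64(14), np.float64(-48.0): np.int64(33), np.float64(-46.0): np.int64(61), np.float64(-44.0): np.int64(75), np.float64(-42.0): np.int64(79), np.float64(-40.0): np.int64(79), np.float64(-38.0): np.int64(80), np.float64(-36.0): np.int64(79), np.float64(-34.0): np.int64(78), np.float64(-32.0): np.int64(79)}
n front {np.float64(5.0): np.int64(56), np.float64(7.0): np.int64(59), np.float64(9.0): np.int64(55), np.float64(11.0): np.int64(44), np.float64(13.0): np.int64(21), np.float64(15.0): np.int64(1), np.float64(17.0): np.int64(-2), np.float64(19.0): np.int64(-5), np.float64(21.0): np.int64(-4), np.float64(23.0): np.int64(-4)}
```

```bash
python3 - <<'E'
from h import *
p=np.load("jig.npy");p[3]=0
f=np.mean([camera("side")[:,:,::-1].astype(np.float32) for _ in range(8)],0)
cv2.imwrite("pics/q.png",cv2.resize(f[145:220,212:312],(800,600),interpolation=2))
def edge(im,lo,hi,ys,z,up):
    xs=np.arange(lo,hi,.1);v=0
    for y in ys:
        q=((proj("side",jw(p,np.c_[xs,xs*0+y,xs*0+z]/1e3))-[212,145])*8+3.5).astype(np.float32)
        s=cv2.remap(im,q[:,0][None],q[:,1][None],1)[0];v=v+(s[:,2]-s[:,0])
    v=(v-v.min())/(np.ptp(v));i=np.argmax(v>.5) if up else len(v)-1-np.argmax(v[::-1]>.5);return round(xs[i],1)
D=cv2.imread("pics/q.png")
for n in "gilmnq":
    im=cv2.imread(f"pics/{n}.png").astype(np.float32)
    r=im[250:420,620:800,2]-im[250:420,620:800,0];y,x=np.where(r>75)
    print(n,"rear",edge(im,-60,-35,(-12,-9,-6,-3,0,3,6),26,1),"front",edge(im,3,24,(-13,-11,-9),26,0),"done_link left px",x.min(),x.mean().round(1),y.mean().round(1))
E
```

```text
g rear -60.0 front 12.4 done_link left px 33 106.3 93.9
i rear -60.0 front 12.7 done_link left px 33 106.3 93.5
l rear -46.4 front 13.1 done_link left px 32 106.1 93.7
m rear -46.4 front 13.2 done_link left px 32 105.7 93.8
n rear -47.4 front 12.5 done_link left px 33 106.7 93.8
q rear -47.4 front 12.5 done_link left px 35 107.1 93.7[ WARN:0@4.939] global loadsave.cpp:1063 imwrite_ Unsupported depth image for selected encoder is fallbacked to CV_8U.
```

Both edges moved back by about 0.8 mm between "pushed" and "released", probably because the lifting tip grazed the link. There is plenty of time left, so I'll reopen the clip, push home again and back off fully before releasing.

```bash
python3 -m inch '[-0.3,0.16,0,0,0,0, -0.6,0.32,0.2,0,0,0, -0.84,0.455,0.5,0,0,0, -0.84,0.455,0.9,0,0,0, -0.84,0.455,1,0,0,0, -0.84,0.455,1,0,0,0]'
python3 -m inch '[0,0,0.25,0,0,0, 0,0,0.475,0,0,0, 0,0,0.475,0,0,0, 0,0,0.475,0,0,0]'; python3 st.py
```

```text
time: 13.52
position: [0.5934, 0.078, 0.1204]
tool_rot: [0.503, 0.864, -0.002, -0.004]
ft_force: [-0.7, 0.8, -0.2]
grip_width: 0.0728
grip_force: 0.0
time: 13.85
position: [0.5956, 0.0785, 0.0862]
tool_rot: [0.503, 0.864, -0.0, -0.0]
ft_force: [-0.9, -0.1, 1.3]
grip_width: 0.0728
grip_force: 0.0
jig mm [-40.4  35.1  86.2] toolY yaw rel jig y -35.0 tz [-0.001  0.    -1.   ] F [-0.9 -0.1  1.3] t 13.85
```

```bash
python3 -m inch '[0,0,0.15,0,0,0, 0,0,0.25,0,0,0, 0,0,0.32,0,0,0, 0,0,0.38,0,0,0, 0,0,0.43,0,0,0, 0,0,0.48,0,0,0, 0,0,0.525,0,0,0, 0,0,0.525,0,0,0, 0,0,0.525,0,0,0]'; python3 st.py
python3 -m inch '[-0.02,0.014,0,0,0,0, -0.04,0.028,0,0,0,0, -0.06,0.042,0,0,0,0, -0.08,0.056,0,0,0,0, -0.1,0.07,0,0,0,0, -0.12,0.084,0,0,0,0, -0.13,0.091,0,0,0,0, -0.13,0.091,0,0,0,0, -0.13,0.091,0,0,0,0]'; python3 st.py; python3 look.py pics/r.png
```

```text
time: 14.6
position: [0.5964, 0.0785, 0.0449]
tool_rot: [0.503, 0.864, 0.001, 0.0]
ft_force: [-4.3, 0.5, 10.8]
grip_width: 0.0731
grip_force: 6.0
jig mm [-39.7  35.4  44.9] toolY yaw rel jig y -35.0 tz [ 0.001  0.001 -1.   ] F [-4.3  0.5 10.8] t 14.6
time: 15.35
position: [0.6034, 0.0745, 0.0445]
tool_rot: [0.503, 0.864, -0.001, -0.004]
ft_force: [-9.2, 4.5, 14.4]
grip_width: 0.0724
grip_force: 7.6
jig mm [-31.6  34.8  44.5] toolY yaw rel jig y -35.0 tz [-0.009  0.003 -1.   ] F [-9.2  4.5 14.4] t 15.35
212 145
link mask jig x [-45.7 -24.2   9.9] y [-14.4  -3.8  13. ] 99
```

```bash
python3 -m inch '[-0.02,0.014,0,0,0,0, -0.04,0.028,0,0,0,0, -0.04,0.028,0,0,0,0, -0.04,0.028,0,0,0,0]'; python3 st.py; python3 look.py pics/s.png
python3 -m inch '[0.04,-0.028,0,0,0,0, 0.07,-0.049,0,0,0,0, 0.1,-0.07,0,0,0,0, 0.13,-0.091,0,0,0,0, 0.16,-0.112,0,0,0,0, 0.19,-0.133,0,0,0,0, 0.21,-0.147,0,0,0,0, 0.21,-0.147,0,0,0,0, 0.21,-0.147,0,0,0,0]'; python3 st.py; python3 look.py pics/t.png
cat > e.py <<'E'
import sys
from h import *
p=np.load("jig.npy");p[3]=0
def edge(im,lo,hi,ys,up):
    xs=np.arange(lo,hi,.1);v=0
    for y in ys:
        q=((proj("side",jw(p,np.c_[xs,xs*0+y,xs*0+26]/1e3))-[212,145])*8+3.5).astype(np.float32)
        s=cv2.remap(im,q[:,0][None],q[:,1][None],1)[0];v=v+(s[:,2]-s[:,0])
    v=(v-v.min())/(np.ptp(v));i=np.argmax(v>.5) if up else len(v)-1-np.argmax(v[::-1]>.5);return round(xs[i],1)
for n in sys.argv[1]:
    im=cv2.imread(f"pics/{n}.png").astype(np.float32)
    print(n,"rear",edge(im,-60,-35,(-12,-9,-6,-3,0,3,6),1),"front",edge(im,3,24,(-13,-11,-9),0))
E
python3 e.py lmqrst
```

```text
time: 15.73
position: [0.6042, 0.0741, 0.0442]
tool_rot: [0.503, 0.864, -0.002, -0.007]
ft_force: [-12.2, 7.3, 16.0]
grip_width: 0.0728
grip_force: 10.3
jig mm [-30.7  34.8  44.2] toolY yaw rel jig y -35.0 tz [-0.015  0.005 -1.   ] F [-12.2   7.3  16. ] t 15.7333
212 145
link mask jig x [-45.5 -23.4  10.7] y [-14.4  -3.5  13. ] 100
time: 16.53
position: [0.599, 0.0785, 0.0463]
tool_rot: [0.504, 0.864, 0.003, 0.007]
ft_force: [4.0, -2.5, 8.4]
grip_width: 0.0731
grip_force: 4.2
jig mm [-37.3  36.5  46.3] toolY yaw rel jig y -35.1 tz [ 0.015 -0.001 -1.   ] F [ 4.  -2.5  8.4] t 16.5333
212 145
link mask jig x [-46.6 -26.2   9.9] y [-14.   -4.5  12.8] 92
l rear -46.4 front 13.1
m rear -46.4 front 13.2
q rear -47.4 front 12.5
r rear -46.7 front 13.3
s rear -46.0 front 12.9
t rear -47.3 front 13.0
```

With the pusher about 6 mm clear and the clip still open, the front edge still reads home (13.0). The rear reading just depends on the finger's shadow. Now I release slowly.

```bash
python3 -m inch '[0,0,-0.03,0,0,0, 0,0,-0.06,0,0,0, 0,0,-0.09,0,0,0, 0,0,-0.12,0,0,0, 0,0,-0.15,0,0,0, 0,0,-0.18,0,0,0, 0,0,-0.22,0,0,0, 0,0,-0.3,0,0,0, 0,0,-0.5,0,0,0, 0,0,-0.8,0,0,0, 0,0,-1,0,0,0, 0,0,-1,0,0,0]'
python3 -m inch '[0.2,-0.2,-0.3,0,0,0, 0.5,-0.5,-0.6,0,0,0, 0.8,-0.5,-1,0,0,0, 0.9,-0.5,-1,0,0,0, 0.9,-0.5,-1,0,0,0, 0.9,-0.5,-1,0,0,0]'; python3 st.py; python3 look.py pics/u.png; python3 e.py qtu
```

```text
time: 17.58
position: [0.5949, 0.0797, 0.127]
tool_rot: [0.503, 0.864, 0.002, 0.003]
ft_force: [-0.3, -0.4, 0.9]
grip_width: 0.073
grip_force: 0.0
time: 18.08
position: [0.522, 0.1227, 0.203]
tool_rot: [0.503, 0.865, -0.0, 0.0]
ft_force: [-0.1, -0.4, -0.3]
grip_width: 0.073
grip_force: 0.0
jig mm [-125.8   43.4  203. ] toolY yaw rel jig y -34.9 tz [-0. -0. -1.] F [-0.1 -0.4 -0.3] t 18.0833
212 145
link mask jig x [-46.6 -27.4   7.8] y [-14.2  -4.3  12.8] 86
q rear -47.4 front 12.5
t rear -47.3 front 13.0
u rear -47.3 front 12.5
```

View pics/u.png

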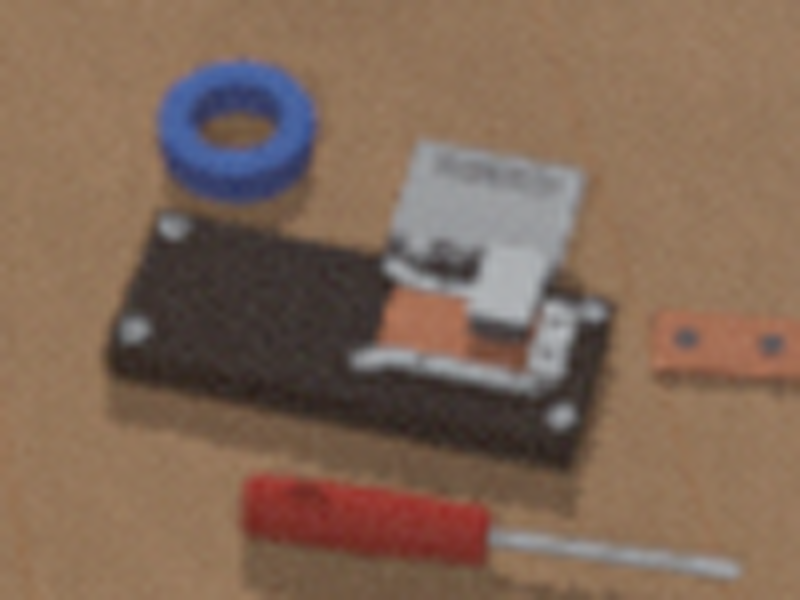

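The link is against the stop with the jaw closed on it (crop px (505,285)). The rear edge did not move between backing off and release (-47.3 both times), so the small offset came from lighting. The arm is clear and the bystanders in view are where they were.

```bash
python3 -c "from rig import hand_in;print(hand_in())"
```

```text
the job is handed in; nothing more can be done
None
```

The link is loaded fully home against the end stop with the clip closed on it, the arm is clear, and the job was handed in at about 18 s; I reopened the clip once to push the link home again after it looked about 0.8 mm short.

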